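Switch off the charger at the bench power strip

ROBOT

A 6-joint arm with a two-finger parallel gripper is mounted at the origin on the work surface. World frame = base frame: x ahead of the robot, y to its left, z up, the work surface at z = 0. Lengths are in m, angles in degrees, forces in N, time in s.
With the tool pointing down it reaches from about 0.4 to 0.825 m from the base axis. Payload 7 kg.
Tool frame: the origin (TCP) lies midway between the tips of the shut fingers; the grasp point (between the pads) lies 19 mm behind it (ctrl.grip_point_offset is the distance from the TCP to the grasp point, in m); x points along the fingers, y is the direction in which the jaws open and shut, and the axes are right-handed (so a half turn about x gives the same grasp; the last joint's range is limited). The gripper opens to 88 mm and grips with 3 to 60 N. Pads are 19 mm wide; open, the fingers measure 130 mm over their backs; the gripper's body (78 mm by 193 mm) begins 47 mm behind the grasp point.
Start: joints at [-59.066, 20.546, 0.682, 0, -70.136, -16.507], TCP at [0.168, -0.654, 0.227] pointing down, gripper open.
Joint ranges: [-176.03, 176.03], [-82.01, 121.73], [-58.28, 71.71], [-173.87, 95.51], [-174.79, -0.11], [-173.66, 173.66]. Speed limits (degrees/s): [136.94, 136.94, 172.46, 180, 180, 180].

INTERFACE

Orientations are given as [roll, pitch, yaw] about the fixed x, y, z axes, in that order (R = Rz(yaw) Ry(pitch) Rx(roll)).
In Python, from plant import ctrl gives the robot as it stands.
- The arm moves only by the tool drive_tool, never from a script. Its argument "plan" is a list of rows, each a list of 3 entries, a list of its own where there are three numbers: the shift along the tool's x, y, z in m, then the turn, a rotation vector about the tool's x, y, z in degrees, then the opening, from 0 (shut) to 1 (fully open). In form: [[[dx, dy, dz], [wx, wy, wz], grip], ...]. A call has 1 to 20 rows; each row is the pose to reach, as a shift and turn from the pose measured when the call began, along the tool's axes at that moment; what a row does not reach only later rows make up. A row lasts 1/12 s, in which the tool goes at most 41.7 mm and 7.16 degrees, less where a joint would pass 70% of its speed; a pose out of reach is approached as far as the arm can. A call with a gripper value outside its range is refused whole. The fingers move at their own pace and stop on an object; the grip force is fixed at half the most. Time passes only in rows, so rows that repeat a pose let the fingers close. It gives the time, the measured TCP pose, the force and the opening at its end, in the units of the state.
- ctrl.get_obs(): the state, without advancing time (a new reading comes with each control period).
- ctrl.snapshot(name): name is "scene" or "top" or "wrist"; returns the picture (480x640x3 uint8, blue, green, red); there is no depth.
- ctrl.get_calibration(name): a dict with "fx", "fy", "cx", "cy" (pixels), "dist_coeffs" ([k1, k2, p1, p2, k3] as OpenCV has them; the pictures are not rectified), "R" (3x3) and "t" (3): a world point X has camera coordinates R X + t. Camera axes: x right, y down, z forward; pixel columns grow to the right and rows downward; lengths in m; the calibration is good to about 2 mm. A picture is of the moment at which its call begins: read the wrist's pose just before it. get_calibration takes no time and is no camera call; for the wrist camera it gives the pose at the moment of the call.
- ctrl.close_job(): hands the job in, once; it reports no verdict.
Trained networks look in the newest picture that a camera, given by its name, has taken for a name from the list of things; names that differ only in an ending like _2 or _b are one class to them, and where a whole thing is asked for, a point or a joint stands for the part that bears it (a point fixed in the world has none). Each returns a list of dicts, best first, with "confidence" (0 to 1); they miss things now and then, are a little off and sometimes report something else, mostly with a low value. They report only what shows in the picture. A call takes as long as a camera call. They do not tell look-alikes from the thing itself.
- ctrl.cut_out(camera, name): "pixels" (480x640 bool, what is visible of it) and "pixel" ([column, row] in pixels, amid what is visible of it).
- ctrl.landmark_of(camera, name): "pixel" ([column, row] in pixels: a listed point, or the origin of a listed thing).
The state is a dict: "clock": time; "joint_pos": joint angles; "qvel": joint speeds; "tau": joint torques, N m; "tool_pos": TCP position; "orientation": TCP orientation; "force": force on the tool from outside, world axes, zero at the start; "moment": the same for the moment, N m; "opening": finger opening in m.
Only numpy, scipy, OpenCV 4.12 (cv2) and the standard library are available. Lean on these libraries where they do the work, as an engineer would, in place of code of your own. Each camera call takes 0.05 s, during which the arm holds its last target. There are 200 camera calls.

TASK

The batteries are charged: at the bench power strip, switch off only the outlet that the block-shaped charger with the two slots in its top is plugged into, by pressing the near end (the robot's side) of that outlet's rocker switch lightly with the fingertips until it clicks over and stays down, then draw the hand back. Do not unplug or knock anything that is plugged in, leave the other switches on, and leave the things lying on the bench where they are.

Things in the scene. Friction and masses are not known exactly. Their poses are not given: they have to be found in the camera images.
- strip: Power strip screwed to the bench: grey housing 105 mm deep (x), 424 mm long (y), top face 42 mm up. Origin: centre of its underside; x away from the robot, y left along it, z up; turned up to 0.3 rad. Five outlets in its far half (at x +22 mm, 76 mm apart); straight in front of each (x -30 mm), its black rocker switch, 31 (x) x 21 mm, in a bezel 2 mm high. Does not move.
- switch1_near (a point): Switch 1, leftmost (towards +y when the strip is square to the robot); all five alike. Centre of the top of the rocker's near half (off end, small dot), the place to press; moves with the rocker. On: this half slopes up towards the robot by 0.42 rad, its edge 10 mm and this point 7 mm above the housing; off: level, 4 mm above it.
- switch2_near (a point): Switch 2, second from the left; all five alike. Centre of the top of the rocker's near half (off end, small dot), the place to press; moves with the rocker. The outlet's centre lies 59 mm beyond this point along strip x.
- switch3_near (a point): Switch 3, middle; all five alike. Centre of the top of the rocker's near half (off end, small dot), the place to press; moves with the rocker. The rocker is a shallow V hinged about strip y under its middle, 7 mm beyond this point (at the level of the V's bottom).
- switch4_near (a point): Switch 4, second from the right; all five alike. Centre of the top of the rocker's near half (off end, small dot), the place to press; moves with the rocker. 
- switch5_near (a point): Switch 5, rightmost; all five alike. Centre of the top of the rocker's near half (off end, small dot), the place to press; moves with the rocker. 
- switch1 (a joint): Rocker 1 in rad: 0 = on (far half down), 0.42 = off (near half down). An over-centre spring: 3 to 5 N on the near edge starts it, and past the middle (0.21) it snaps over by itself and stays. All start on.
- switch2 (a joint): Rocker 2 in rad: 0 = on (far half down), 0.42 = off (near half down). An over-centre spring: 3 to 5 N on the near edge starts it, and past the middle (0.21) it snaps over by itself and stays. All start on.
- switch3 (a joint): Rocker 3 in rad: 0 = on (far half down), 0.42 = off (near half down). An over-centre spring: 3 to 5 N on the near edge starts it, and past the middle (0.21) it snaps over by itself and stays. All start on.
- switch4 (a joint): Rocker 4 in rad: 0 = on (far half down), 0.42 = off (near half down). An over-centre spring: 3 to 5 N on the near edge starts it, and past the middle (0.21) it snaps over by itself and stays. All start on.
- switch5 (a joint): Rocker 5 in rad: 0 = on (far half down), 0.42 = off (near half down). An over-centre spring: 3 to 5 N on the near edge starts it, and past the middle (0.21) it snaps over by itself and stays. All start on.
- charger: THE CHARGER: white rectangular block 42 (strip x) x 36 x 40 mm tall with two small slot-shaped sockets side by side in its top, plugged into one of the five outlets (any of them). Origin: centre of its underside, on the outlet face; its axes are those of the strip, z up. Loose in the outlet.
- timer: Plug-in timer: round white drum, 50 mm across and 38 mm tall, a toothed grey dial on top; in another outlet. Origin as for the charger.
- adapter: Plug-in adapter: low white rounded slab 44 (strip x) x 62 x 24 mm tall with a round socket in its top; in another outlet. Origin as for the charger.
- cap_a: White blanking cap, disc 34 mm across and 6 mm tall, that keeps filings out of an unused outlet. Origin as for the charger.
- cap_b: A second blanking cap, the same.
- dish: White porcelain bowl, 84 mm across and 30 mm tall, loose on the bench in front of the strip (robot's side), to the left. Origin: centre of its underside.
- pliers: Pliers with green grips lying flat, 130 mm long (x, jaws to +x) x 56 mm x 12 mm, loose in front of the strip to the right. Origin: on the bench, near their pivot.
- stone: Two-layer sharpening stone on a black base, 70 x 205 (y) x 44 mm tall, loose beyond the strip. Origin: centre of its underside.
There are look-alikes about, which are no part of the job. What is shaped like the timer but blue is not meant.

How it is judged (in metres and radians):
On the way:
1. the fingertips push the charger outlet's rocker down at its near end (contact force between the fingers and strip above 0.3 N and ((horizontal distance between charger and switch1_near below 0.078 m and value of joint switch1 above 0.05 rad) or (horizontal distance between charger and switch2_near below 0.078 m and value of joint switch2 above 0.05 rad) or (horizontal distance between charger and switch3_near below 0.078 m and value of joint switch3 above 0.05 rad) or (horizontal distance between charger and switch4_near below 0.078 m and value of joint switch4 above 0.05 rad) or (horizontal distance between charger and switch5_near below 0.078 m and value of joint switch5 above 0.05 rad))).
At the end, for the whole second after the job is handed in: The rocker in front of the charger is off (0.34 rad or more of its 0.42), the other four are on (below 0.08 rad), every plugged-in thing is within 5 mm of where it was and upright in its outlet, and the bowl, pliers and stone stand within 15 mm of where they were, none tipped (((horizontal distance between charger and switch1_near below 0.078 m and value of joint switch1 above 0.34 rad and value of joint each of switch2, switch3, switch4, switch5 below 0.08 rad) or (horizontal distance between charger and switch2_near below 0.078 m and value of joint switch2 above 0.34 rad and value of joint each of switch1, switch3, switch4, switch5 below 0.08 rad) or (horizontal distance between charger and switch3_near below 0.078 m and value of joint switch3 above 0.34 rad and value of joint each of switch1, switch2, switch4, switch5 below 0.08 rad) or (horizontal distance between charger and switch4_near below 0.078 m and value of joint switch4 above 0.34 rad and value of joint each of switch1, switch2, switch3, switch5 below 0.08 rad) or (horizontal distance between charger and switch5_near below 0.078 m and value of joint switch5 above 0.34 rad and value of joint each of switch1, switch2, switch3, switch4 below 0.08 rad)) and distance of each of charger, timer, adapter, cap_a, cap_b from where it was at the start of the episode below 0.005 m and angle between each of charger, timer, adapter, cap_a, cap_b's own z axis and vertical below 0.12 rad and distance of each of dish, stone, pliers from where it was at the start of the episode below 0.015 m and angle between each of dish, stone, pliers's own z axis and vertical below 0.15 rad); the robot touches nothing.
It fails at once if another outlet's switch is pushed (beyond 0.12 rad) ((not (horizontal distance between charger and switch1_near below 0.078 m) and value of joint switch1 above 0.12 rad) or (not (horizontal distance between charger and switch2_near below 0.078 m) and value of joint switch2 above 0.12 rad) or (not (horizontal distance between charger and switch3_near below 0.078 m) and value of joint switch3 above 0.12 rad) or (not (horizontal distance between charger and switch4_near below 0.078 m) and value of joint switch4 above 0.12 rad) or (not (horizontal distance between charger and switch5_near below 0.078 m) and value of joint switch5 above 0.12 rad)).
It fails at once if a plugged-in thing is pulled, lifted or shifted by more than 5 mm (distance of any of charger, timer, adapter, cap_a, cap_b from where it was at the start of the episode above 0.005 m).
It fails at once if the robot knocks a plugged-in thing (over 5 N) (contact force between any of the fingers, the arm and charger above 5 N or contact force between any of the fingers, the arm and timer above 5 N or contact force between any of the fingers, the arm and adapter above 5 N or contact force between any of the fingers, the arm and cap_a above 5 N or contact force between any of the fingers, the arm and cap_b above 5 N).
It fails at once if a thing on the bench is lifted or shifted by more than 15 mm, or tipped (distance of any of dish, stone, pliers from where it was at the start of the episode above 0.015 m or angle between any of dish, stone, pliers's own z axis and vertical above 0.15 rad).
It fails at once if the strip or a switch is pressed hard (over 80 N) (contact force between any of the fingers, the arm and strip above 80 N).
It also fails if it takes over 35 s, if anything falls off the work surface, if the arm or the gripper's body presses on something with over 40 N, if the wrist force passes 120 N, or if a joint passes its speed limit or range.

## Working session

There is one attempt and no reset: what is moved stays moved. The work goes in short steps, Python scripts to look and compute and a tool call to move; the robot and the scene stay as the last step left them, time stands still between calls to the robot, and variables do not carry over. Pictures are saved under pics/ and viewed, about 8 in all and at most 12, crops included, and the job is handed in when it is done.

Besides the shell and the picture viewer there is one more tool, called by a JSON object that holds its "api" and its "payload". drive_tool: Moves the arm, as the interface text tells. Its arguments: {"type":"object","properties":{"plan":{"type":"array","items":{"type":"array"}}},"required":["plan"]}

```bash
mkdir -p pics; cat > h.py <<'E'
import numpy as np, cv2
from plant import ctrl
def K(c): return np.array([[c['fx'],0,c['cx']],[0,c['fy'],c['cy']],[0,0,1.]]),np.array(c['dist_coeffs'],float)
def ray(cam,px,z):
    c=ctrl.get_calibration(cam);k,d=K(c)
    u=cv2.undistortPoints(np.array([[px]],float),k,d)[0,0]
    R=np.array(c['R']);t=np.array(c['t']);o=-R.T@t;v=R.T@np.array([u[0],u[1],1])
    return o+v*(z-o[2])/v[2]
def proj(cam,X):
    c=ctrl.get_calibration(cam);k,d=K(c)
    return cv2.projectPoints(np.atleast_2d(np.array(X,float)),cv2.Rodrigues(np.array(c['R']))[0],np.array(c['t'],float),k,d)[0][:,0]
E
python3 - <<'E'
from h import *
for cam in ('top','scene'):
    im=ctrl.snapshot(cam);cv2.imwrite(f'pics/{cam}1.png',im)
    for n,z in [('strip',0),('charger',.042),('timer',.042),('adapter',.042),('cap_a',.042)]+[(f'switch{i}_near',.049) for i in range(1,6)]+[('dish',0),('pliers',0)]:
        print(cam,n,[(np.round(r['pixel']),round(r['confidence'],2),ray(cam,r['pixel'],z).round(3)[:2]) for r in ctrl.landmark_of(cam,n)])
print(ctrl.get_obs())
E
```

```text
top strip [(array([318., 246.]), 0.68, array([ 0.552, -0.021]))]
top charger [(array([223., 218.]), 0.94, array([0.588, 0.132]))]
top timer [(array([478., 160.]), 0.77, array([ 0.695, -0.274])), (array([414., 242.]), 0.64, array([ 0.558, -0.172])), (array([499., 280.]), 0.64, array([ 0.501, -0.307]))]
top adapter [(array([273., 227.]), 0.87, array([0.576, 0.053]))]
top cap_a [(array([365., 238.]), 0.79, array([ 0.563, -0.095])), (array([324., 230.]), 0.67, array([ 0.573, -0.029])), (array([220., 255.]), 0.29, array([0.529, 0.135]))]
top switch1_near [(array([220., 256.]), 0.84, array([0.527, 0.133]))]
top switch2_near [(array([269., 258.]), 0.66, array([0.525, 0.056]))]
top switch3_near [(array([316., 265.]), 0.5, array([ 0.516, -0.018]))]
top switch4_near [(array([362., 270.]), 0.51, array([ 0.511, -0.09 ])), (array([260., 341.]), 0.4, array([0.397, 0.065]))]
top switch5_near [(array([256., 340.]), 0.62, array([0.398, 0.071])), (array([408., 277.]), 0.55, array([ 0.501, -0.163]))]
top dish [(array([258., 338.]), 0.82, array([0.398, 0.074]))]
top pliers [(array([368., 346.]), 0.62, a
[... 1178 characters left out ...]
 (array([229., 237.]), 0.63, array([ 0.537, -0.19 ]))]
{'clock': 1.3, 'joint_pos': array([-5.90672000e+01,  2.05478998e+01,  6.81187541e-01,  2.42425924e-03,
       -7.01379561e+01, -1.65054597e+01]), 'qvel': array([-0.0545058 ,  0.04993177,  0.03173711,  0.06632848,  0.00824889,
        0.02782899]), 'tau': array([ 2.70884175e-04, -5.82393229e+01,  2.93307298e+01,  7.00256824e+00,
        1.24561891e-02,  3.17374167e-05]), 'tool_pos': array([ 0.16811599, -0.65369428,  0.22654562]), 'orientation': array([132.5358045 ,  89.99480461, 146.96396854]), 'force': array([ 0.35166484,  0.78086481, -0.47429367]), 'moment': array([-0.01042404, -0.01406478, -0.03650166]), 'opening': 0.08758880963522359}
```

View pics/top1.png

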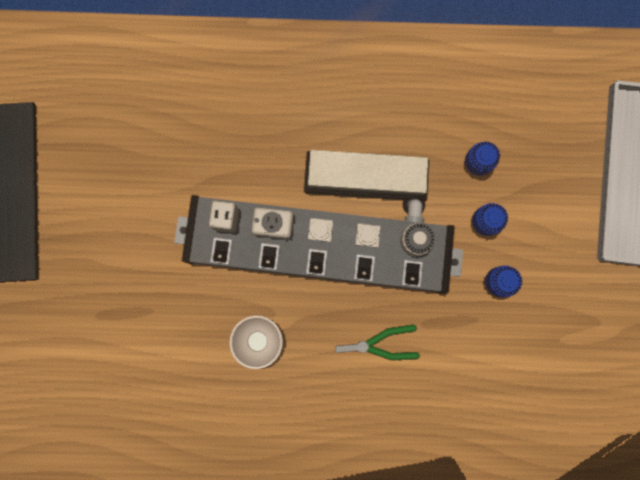

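View pics/scene1.png

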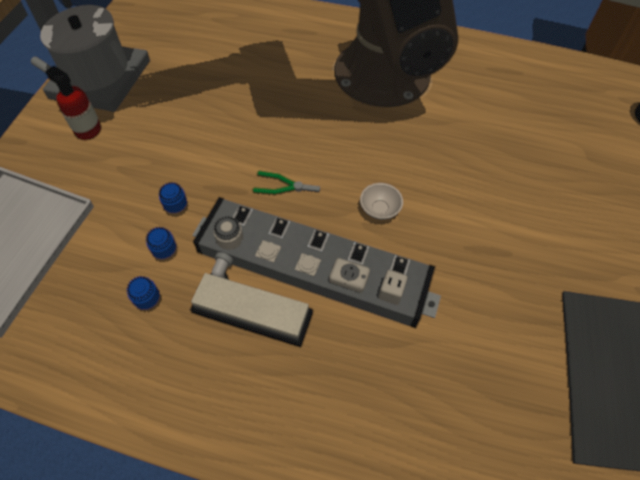

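The top view shows the strip with the charger, two dark slots in a white block, at (223,214) in outlet 1. Its rocker is at (221,251). Other white things it could be taken for are the adapter at (272,222), the caps at (320,230) and (368,235), and the timer at (418,238). The blue drums are look-alikes to ignore. The scene view agrees, with the charger at (392,284). It also shows a grey thing and a red extinguisher at (80,60)–(80,110), near the arm's start.

```bash
cat > plan.py <<'E'
from h import *
from scipy.spatial.transform import Rotation as Ro
def rel(P,th,sgn):
    o=ctrl.get_obs(); R0=Ro.from_euler('xyz',o['orientation'],degrees=True).as_matrix(); p0=np.array(o['tool_pos'])
    x=np.array([0,0,-1.]); y=sgn*np.array([-np.sin(th),np.cos(th),0]); R=np.c_[x,y,np.cross(x,y)]
    w=Ro.from_matrix(R0.T@R).as_rotvec(degrees=True)
    print('turn',w.round(2))
    for p in P: print(p,(R0.T@(np.array(p)-p0)).round(4))
E
python3 - <<'E'
from plan import *
obs=[]
for cam in ('top','scene'):
    for i in range(1,6):
        for r in ctrl.landmark_of(cam,f'switch{i}_near'):
            q=ray(cam,r['pixel'],.049)[:2]
            if q[0]>.45: obs.append((i,q[0],q[1]))
from scipy.optimize import least_squares
def f(p):
    th=p[2];e=[]
    for i,x,y in obs:
        u=(3-i)*.076
        e+=[p[0]-.037*np.cos(th)-u*np.sin(th)-x,p[1]-.037*np.sin(th)+u*np.cos(th)-y]
    return e
s=least_squares(f,[.55,-.02,-.09],loss='soft_l1',f_scale=.004);p=s.x;print('strip',p.round(4),np.round(np.array(f(p))*1000,1))
th=p[2];R=np.array([[np.cos(th),-np.sin(th)],[np.sin(th),np.cos(th)]])
W=lambda x,y,z:np.r_[p[:2]+R@[x,y],z]
print('near1',W(-.037,.152,.049))
ims=[]
for cam,b in (('top',(170,180,130,100)),('scene',(330,220,130,100))):
    im=cv2.imread(f'pics/{cam}1.png');x0,y0,w,h=b
    im=cv2.resize(im[y0:y0+h,x0:x0+w],None,fx=6,fy=6,interpolation=cv2.INTER_CUBIC)[:300*2]
    def d(pts,col):
        q=((proj(cam,pts)-[x0,y0]+.5)*6).astype(int);cv2.polylines(im,[q],True,col,1)
    for y in (.152,.076): d([W(-.0455,y-.0105,.052),W(-.0455,y+.0105,.052),W(-.03,y+.0105,.0455),W(-.03,y-.0105,.0455)],(0,0,255))
    d([W(.0525,.212,.042),W(-.0525,.212,.042),W(-.0525,-.212,.042),W(.0525,-.212,.042)],(0,255,0))
    d([W(.043,.17,.082),W(.001,.17,.082),W(.001,.134,.082),W(.043,.134,.082)],(255,255,0))
    ims.append(cv2.resize(im,None,fx=.5,fy=.5))
cv2.imwrite('pics/crop.png',np.hstack(ims))
print('tcp in scene',proj('scene',ctrl.get_obs()['tool_pos']),'ext',ray('scene',[88,135],0))
R0=Ro.from_euler('xyz',ctrl.get_obs()['orientation'],degrees=True).as_matrix();print(R0.round(3))
P=[np.r_[.42,-.36,.25],W(-.041,.152,.15)]
for sg in(1,-1): rel(P,th,sg)
E
```

```text
strip [ 0.5515 -0.0219 -0.1019] [ 3.5  0.2 -2.6  1.2 -1.3  0.  -3.7 -3.4 -1.8 -6.7  3.3  2.8 -6.1  1.
 -0.3 -1.2  5.8  5.7  4.5 -0.7]
near1 [0.5301494  0.13303483 0.049     ]
tcp in scene [[ 74.0693782  -11.47376514]] ext [ 0.37211554 -0.59360866  0.        ]
[[ 0.    -0.249  0.968]
 [-0.     0.968  0.249]
 [-1.    -0.     0.   ]]
turn [20.26  0.    0.  ]
[ 0.42 -0.36  0.25] [-0.0234  0.2217  0.3171]
[0.52617013 0.13344156 0.15      ] [0.0766 0.6731 0.5428]
turn [-159.74   -0.      0.  ]
[ 0.42 -0.36  0.25] [-0.0234  0.2217  0.3171]
[0.52617013 0.13344156 0.15      ] [0.0766 0.6731 0.5428]
```

View pics/crop.png

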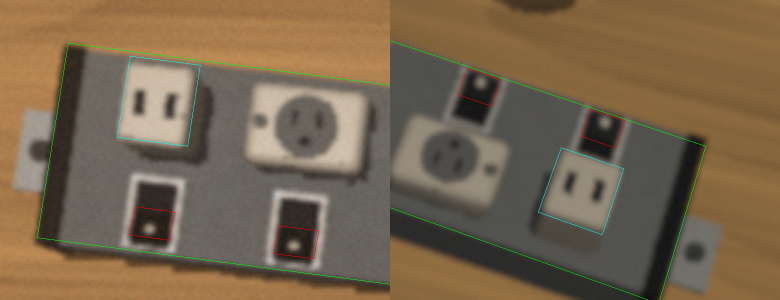

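The overlays fit. The charger is the two-slotted block at outlet 1, and the rocker in front of it has its dot at about (0.528, 0.133). I'll lift clear of the things near the start and go over with the fingers shut.

{"api": "drive_tool", "payload": {"plan": [[[-0.04,0,0],[0,0,0],0],[[-0.08,0,0],[0,0,0],0],[[-0.12,0,0],[0,0,0],0],[[-0.12,0.227,0.298],[6,0,0],0],[[-0.12,0.227,0.298],[12,0,0],0],[[-0.12,0.227,0.298],[20,0,0],0],[[-0.12,0.227,0.298],[20,0,0],0],[[-0.12,0.227,0.298],[20,0,0],0],[[-0.12,0.227,0.298],[20,0,0],0],[[-0.12,0.227,0.298],[20,0,0],0],[[-0.12,0.227,0.298],[20,0,0],0],[[-0.12,0.227,0.298],[20,0,0],0],[[0.03,0.673,0.54],[20,0,0],0],[[0.03,0.673,0.54],[20,0,0],0],[[0.03,0.673,0.54],[20,0,0],0],[[0.03,0.673,0.54],[20,0,0],0],[[0.03,0.673,0.54],[20,0,0],0],[[0.03,0.673,0.54],[20,0,0],0],[[0.03,0.673,0.54],[20,0,0],0],[[0.03,0.673,0.54],[20,0,0],0]]}}

```text
clock: 3.47
tool_pos: [0.4771, -0.0491, 0.2524]
orientation: [20.5, 89.9, 14.9]
force: [1.6, -0.1, 0.9]
opening: 0.0007
```

```bash
python3 - <<'E'
from plan import *
rel([[.524,.133,.20],[.524,.133,.1]],-.095,1)
E
```

```text
turn [-0.12  0.07 -0.03]
[0.524, 0.133, 0.2] [0.0525 0.1858 0.0289]
[0.524, 0.133, 0.1] [0.1525 0.1857 0.0288]
```

{"api": "drive_tool", "payload": {"plan": [[[0.05,0.186,0.029],[0,0,0],0],[[0.05,0.186,0.029],[0,0,0],0],[[0.05,0.186,0.029],[0,0,0],0],[[0.05,0.186,0.029],[0,0,0],0],[[0.05,0.186,0.029],[0,0,0],0],[[0.05,0.186,0.029],[0,0,0],0],[[0.1,0.186,0.029],[0,0,0],0],[[0.1,0.186,0.029],[0,0,0],0],[[0.1,0.186,0.029],[0,0,0],0]]}}

```text
clock: 4.22
tool_pos: [0.5221, 0.1321, 0.15]
orientation: [-140.8, 89.7, -146.4]
force: [0.1, -0.2, 0.9]
opening: 0.0006
```

```bash
python3 - <<'E'
from plan import *
im=ctrl.snapshot('wrist')
for n,z in (('switch1_near',.049),('switch2_near',.049),('charger',.042)):
    print(n,[(np.round(r['pixel']),round(r['confidence'],2),ray('wrist',r['pixel'],z).round(4)[:2]) for r in ctrl.landmark_of('wrist',n)])
o=ctrl.get_obs();print(o['tool_pos'],o['force'])
for X in ([.528,.133,.049],[.524,.133,.05]):
    q=proj('wrist',X)[0];print(q)
    cv2.circle(im,tuple(int(v) for v in q),3,(0,0,255),-1)
cv2.imwrite('pics/w1.png',im)
E
```

```text
switch1_near [(array([327., 248.]), 0.75, array([0.5312, 0.1352])), (array([146., 274.]), 0.72, array([0.5385, 0.0044]))]
switch2_near [(array([212., 248.]), 0.97, array([0.5249, 0.0562]))]
charger [(array([326., 323.]), 0.48, array([0.5947, 0.1292]))]
[0.52517263 0.1332202  0.15441051] [-0.22071242  0.00730163  0.4819299 ]
[322.59697638 242.12559162]
[322.03158101 237.03568523]
```

View pics/w1.png

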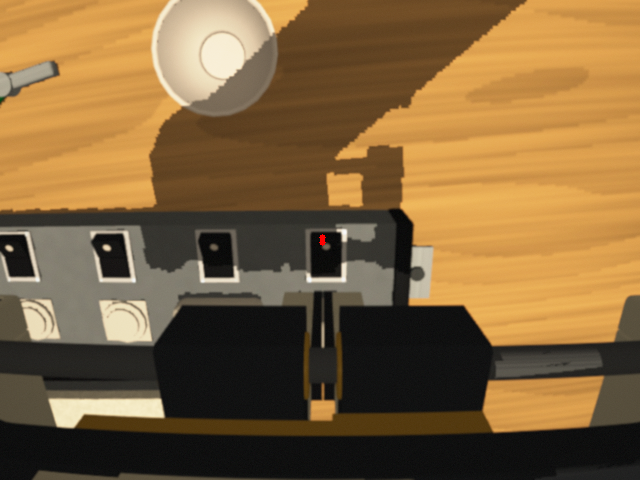

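The wrist view shows rocker 1's dot at (326,246), about (0.530, 0.134), with its edges at rows 231–277. The charger is straight beyond it. That agrees with my aim to within about 2 mm. I'll go down to just above the rocker now.

{"api": "drive_tool", "payload": {"plan": [[[0.03,0.001,0.001],[0,0,0],0],[[0.06,0.001,0.001],[0,0,0],0],[[0.08,0.001,0.001],[0,0,0],0],[[0.09,0.001,0.001],[0,0,0],0],[[0.09,0.001,0.001],[0,0,0],0],[[0.09,0.001,0.001],[0,0,0],0],[[0.09,0.001,0.001],[0,0,0],0]]}}

```text
clock: 5.0
tool_pos: [0.5279, 0.1348, 0.0662]
orientation: [27.6, 89.6, 22.0]
force: [-0.0, 0.6, 0.2]
opening: 0.0004
```

```bash
python3 - <<'E'
from plan import *
o=ctrl.get_obs();print(o['tool_pos'],o['force'])
rel([[.526,.134,.05]],-.095,1)
im=ctrl.snapshot('wrist');cv2.imwrite('pics/w2.png',im[120:420,150:550])
E
```

```text
[0.52786918 0.13478289 0.06622622] [-0.03833014  0.62210917  0.20634043]
turn [-0.12  0.34 -0.18]
[0.526, 0.134, 0.05] [ 0.0162 -0.001  -0.0019]
```

View pics/w2.png

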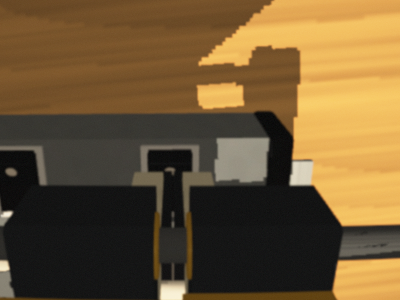

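The fingertips at (173,180) in the crop are centred on rocker 1, which spans columns 148–192. Next I press gently.

{"api": "drive_tool", "payload": {"plan": [[[0.004,-0.001,-0.003],[0,0,0],0],[[0.008,-0.001,-0.003],[0,0,0],0],[[0.011,-0.001,-0.003],[0,0,0],0],[[0.013,-0.001,-0.003],[0,0,0],0],[[0.015,-0.001,-0.003],[0,0,0],0],[[0.016,-0.001,-0.003],[0,0,0],0],[[0.017,-0.001,-0.003],[0,0,0],0],[[0.018,-0.001,-0.003],[0,0,0],0],[[0.018,-0.001,-0.003],[0,0,0],0]]}}

```text
clock: 5.8
tool_pos: [0.5248, 0.1342, 0.0479]
orientation: [28.3, 89.6, 22.7]
force: [0.6, -0.2, 0.5]
opening: 0.0002
```

{"api": "drive_tool", "payload": {"plan": [[[0.001,0,0],[0,0,0],0],[[0.002,0,0],[0,0,0],0],[[0.002,0,0],[0,0,0],0],[[0.002,0,0],[0,0,0],0]]}}

```text
clock: 6.13
tool_pos: [0.5251, 0.1342, 0.0463]
orientation: [27.9, 89.6, 22.3]
force: [-1.8, 0.1, 4.5]
opening: 0.0004
```

A force of 4.5 N at z = 46 mm is what the rocker resting level would give. I'll draw the hand up and towards the robot.

{"api": "drive_tool", "payload": {"plan": [[[-0.02,0,0],[0,0,0],0],[[-0.05,0,0],[0,0,0],0],[[-0.09,0,0],[0,0,0],0],[[-0.13,0,0],[0,0,0],0],[[-0.16,0,-0.03],[0,0,0],0],[[-0.18,0,-0.06],[0,0,0],0],[[-0.18,0,-0.08],[0,0,0],0],[[-0.18,0,-0.08],[0,0,0],0],[[-0.18,0,-0.08],[0,0,0],0]]}}

```text
clock: 6.88
tool_pos: [0.4436, 0.1417, 0.2266]
orientation: [33.7, 89.5, 28.2]
force: [-0.1, -0.1, -0.5]
opening: 0.0004
```

```bash
python3 - <<'E'
from h import *
im=ctrl.snapshot('wrist');s=ctrl.snapshot('scene')
print(ctrl.get_obs()['tool_pos'],ctrl.get_obs()['force'])
up=lambda a:cv2.resize(a,(780,290),interpolation=cv2.INTER_CUBIC)
cv2.imwrite('pics/end.png',np.vstack([up(im[180:420,20:560]),up(s[170:330,180:450])]))
for n,z in (('charger',.042),('adapter',.042),('timer',.042),('dish',0),('pliers',0)):
    print(n,[(np.round(r['pixel']),round(r['confidence'],2),ray('scene',r['pixel'],z).round(3)[:2]) for r in ctrl.landmark_of('scene',n)])
E
```

```text
[0.44448655 0.1415955  0.22567216] [ 0.41078832 -0.08761851 -0.20209219]
charger [(array([391., 294.]), 0.83, array([0.591, 0.129])), (array([270., 252.]), 0.37, array([ 0.568, -0.094]))]
adapter [(array([350., 279.]), 0.96, array([0.581, 0.056])), (array([306., 264.]), 0.49, array([ 0.572, -0.026]))]
timer [(array([147., 297.]), 0.94, array([ 0.708, -0.269])), (array([176., 200.]), 0.88, array([ 0.508, -0.304])), (array([230., 240.]), 0.71, array([ 0.562, -0.172])), (array([164., 246.]), 0.65, array([ 0.607, -0.284]))]
dish [(array([378., 208.]), 0.71, array([0.393, 0.071])), (array([311., 263.]), 0.48, array([ 0.549, -0.025]))]
pliers [(array([295., 187.]), 0.92, array([ 0.389, -0.102]))]
```

View pics/end.png

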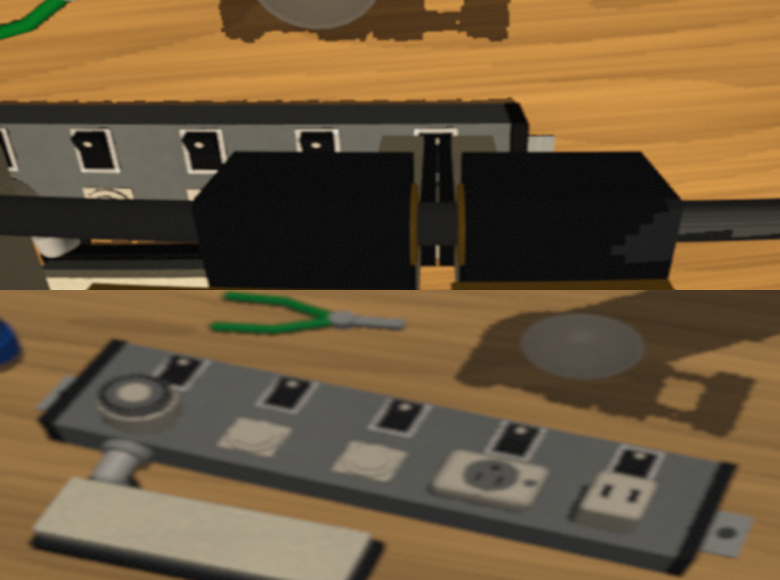

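The charger, adapter, caps and timer are where they were, and switch 1 looks flatter. The fingers hide it in the wrist view, so I'll step aside for a clear look.

{"api": "drive_tool", "payload": {"plan": [[[0,0.04,0],[0,0,0],0],[[0,0.08,0.03],[0,0,0],0],[[0,0.1,0.06],[0,0,0],0],[[0,0.1,0.06],[0,0,0],0],[[0,0.1,0.06],[0,0,0],0],[[0,0.1,0.06],[0,0,0],0]]}}

```text
clock: 7.73
tool_pos: [0.5139, 0.2346, 0.2243]
orientation: [5.0, 89.8, -0.6]
force: [-1.1, -0.8, -0.6]
opening: 0.0004
```

```bash
python3 - <<'E'
from h import *
im=ctrl.snapshot('wrist');t=ctrl.snapshot('top')
q=[proj('wrist',[x,y,.046])[0] for x,y in((.530,.134),(.523,.058))];print(np.round(q))
c=np.mean(q,0).astype(int);x0=max(c[0]-120,0);y0=max(c[1]-60,0)
up=lambda a:cv2.resize(a,(780,290),interpolation=cv2.INTER_CUBIC)
cv2.imwrite('pics/end2.png',np.vstack([up(im[y0:y0+120,x0:x0+240]),up(t[195:300,170:470])]))
E
```

```text
[[211. 241.]
 [128. 241.]]
```

View pics/end2.png

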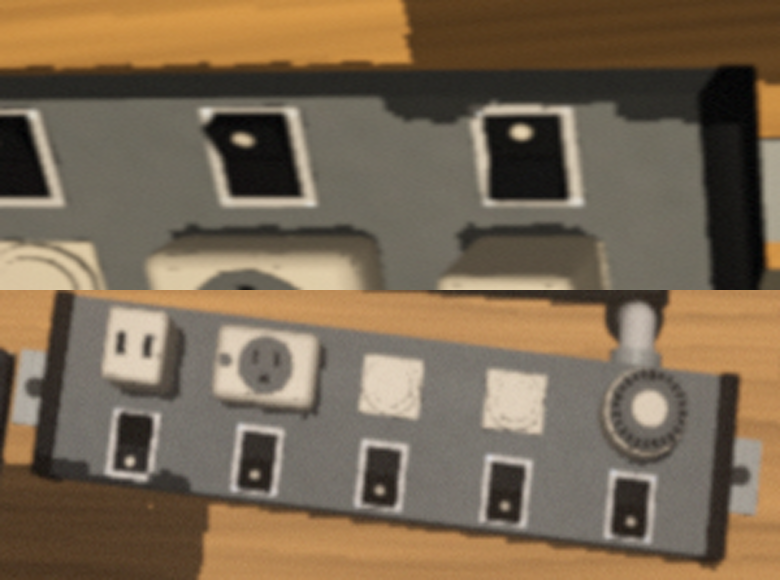

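Switch 1 is clearly over: its near half is level in the bezel, with the dot at (520,132) in the wrist crop. Switch 2 still stands up at its near left edge, dot at (242,140). The other switches and the plugged-in things are unchanged.

```bash
python3 -c "
from plant import ctrl
print(ctrl.close_job(), ctrl.get_obs()['clock'])"
```

```text
the job is handed in; nothing more can be done
the job is handed in; nothing more can be done
```

I switched off outlet 1, the leftmost, where the two-slot charger is plugged in. I pressed the near end of its rocker lightly with the shut fingertips, then drew the hand back and handed the job in. The last clock reading was about 8 s of the 35 s allowed, and the hand-in gave no verdict.

- **The press:** the force read 4.5 N with the tips at z = 46 mm, which is the height of a rocker lying level in the off position.
- **Last close pictures:** rocker 1 lies level in its bezel. Rocker 2 still stands up as before, and switches 3 to 5 look unchanged from above. The charger, adapter, caps and timer looked unmoved.
- **Positions after the press:** the networks put the charger, timer, bowl and pliers within about 4 mm of where they first were, which is their own scatter. The adapter came out 6 mm off, but its first reading came from a different camera and it looks unmoved. I did not measure the stone or the caps; they look unmoved in the pictures.
- **Disagreement:** top, scene and wrist measurements of the switch points differed by up to about 6 mm. I aimed using the wrist view, about 5 mm to the robot's side of the dot.

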